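# Find the high side of a rolling pin in V-blocks

## Robot

A 6-joint arm with a two-finger parallel gripper is mounted at the origin on the work surface. World frame = base frame: x ahead of the robot, y to its left, z up, the work surface at z = 0. Lengths are in m, angles in rad, forces in N, time in s.
With the tool pointing down it reaches from about 0.35 to 0.775 m from the base axis. Payload 7.3 kg.
Tool frame: the origin (TCP) lies at the centre of the arm's flange, where the gripper is bolted on; the fingertips stand 178 mm ahead of it and the grasp point (between the pads) lies 159 mm ahead of it; z points along the fingers, y is the line along which they close (so a half turn about z gives the same grasp; the last joint's range is limited). The gripper opens to 92 mm and grips with 3 to 60 N. Pads are 19 mm wide; open, the fingers measure 130 mm over their backs; the gripper's body (75 mm by 190 mm) begins 47 mm behind the grasp point.
Start: joints at [1.146, 0.342, 1.524, -0, 1.275, -0.146], TCP at [0.144, 0.505, 0.405] pointing down, gripper open.
Joint ranges: [-2.53, 2.53], [-0.77, 2.02], [0.04, 2.7], [-1, 4.14], [0.28, 2.66], [-3.11, 3.11]. Speed limits (rad/s): [2.57, 2.57, 3.14, 3.14, 3.14, 3.14].

## Interface

Orientations are given as [roll, pitch, yaw] about the fixed x, y, z axes, in that order (R = Rz(yaw) Ry(pitch) Rx(roll)).
In Python, from cell import robot gives the robot as it stands.
- The arm moves only by the shell command python3 drive.py 'ROWS' [OPENING] [FORCE]. ROWS is a JSON list of rows, 1 to 8 of them, each of 6 numbers: dx, dy, dz in m, then a rotation vector rx, ry, rz in rad; each row shifts and turns the commanded pose from where the row before left it, along the tool's axes as they then stand; what a row does not reach is not made up. A row lasts 1/12 s, in which the tool goes at most 0.0417 m and 0.125 rad, less where a joint would pass 70% of its speed; a pose out of reach is approached as far as the arm can. OPENING is the finger opening in m, set as the command begins (- or left out keeps the last). The fingers move at their own pace and stop on an object; FORCE is the grip in N (left out, the last holds). Time passes only in rows, so rows that do not move let the fingers close. It prints the time, the measured TCP pose, the force, the opening and the grip force at its end.
- robot.observe(): the state, without advancing time (a new reading comes with each control period).
- robot.read_camera(name): name is "side" or "top" or "wrist"; returns a dict with "image" (384x512x3 uint8, red, green, blue), "fx", "fy", "cx", "cy" (pixels), "pose" (4x4, takes a point from camera to world coordinates). Camera axes: x right, y down, z forward; pixel columns grow to the right and rows downward; lengths in m; the calibration is good to about 2 mm. The wrist camera is an equidistant fisheye: a pixel r from the principal point sees the ray r / f radians off the axis. A picture is of the moment at which its call begins. There is no depth.
- robot.hand_in(): hands the job in; it is judged then, once.
The state is a dict: "time": time; "qpos": joint angles; "qvel": joint speeds; "joint_efforts": joint torques, N m; "tool_pos": TCP position; "tool_rot": TCP orientation; "contact_force": force on the tool from outside, world axes, zero at the start; "torque": the same for the moment, N m; "opening": finger opening in m; "grip_force": force on a finger pad.
Only numpy, scipy, OpenCV 4.12 (cv2) and the standard library are available. Lean on these libraries where they do the work, as an engineer would, in place of code of your own. Each camera call takes 0.05 s, during which the arm holds its last target. There are 200 camera calls.

## Task

The teak rolling pin in the V-blocks has its barrel out of true with its handles. Lower the dial gauge on to the barrel until its plunger is about half pressed in, then turn the pin gently in the V-blocks, without lifting it out of them, to find where the gauge reads highest. Leave the pin lying there with that high side under the gauge's plunger and the plunger still resting on it, so that I can mark the spot for the lathe, and leave everything else on the bench where it is.

Things in the scene. Friction and masses are not known exactly. Their poses are not given: they have to be found in the camera images.
- stand: check stand, fixed: grey iron base 195 x 230 x 12 mm, two steel V-blocks (60 mm wide, 26 thick, 78 high, middles at y = -82 and +82 mm), steel column 20 mm dia, 262 high, 100 mm on the -x side. Origin on the bench under the V-blocks' common axis, midway; y along that axis, z up. A 24 mm round in the 90-degree Vs has its axis 75 mm up. The dial faces +x
- pin: teak rolling pin in the V-blocks, 300 mm long, 0.2 kg: handles 24 mm dia, 90 long; barrel 46 mm dia, 120 long, its axis 4 mm off the handles' axis to an unknown side, so its top goes from 94 to 102 mm height in a turn. Origin on the handles' axis at mid-length, y along it; x, z at no known angle to the high side. Friction keeps it at any angle in the Vs
- tip (a point): lowest point of the gauge's plunger (6 mm steel ball end), on the vertical through the stand's origin. While the plunger rests on the barrel, its height is the height of the barrel's top there
- post (a point): top of the gauge head's upright finger post, a round steel post 16 mm dia and 38 mm tall, on the head's arm 52 mm to the stand's -x side of the plunger; the head is slid up and down by it. The dial's case (80 mm dia) begins 40 mm from the post's axis, its top 7 mm below this point
- gauge (a joint): slide of the gauge head on the column, m, 0 = top, grows downward to 0.055; the plunger's tip, free, is at 123 mm height at 0. Held by friction of about 9 N, stays where it is left
- plunger (a joint): how far the plunger is pressed into the gauge, m: 0 = free, 0.020 = hard against its stop, which would harm the gauge. Spring force 0.75 N at 0 to 1.35 N at full travel
- needle (a joint): angle of the dial's needle, rad, clockwise from straight up as the dial is seen; one full turn is 20 mm of plunger travel (314 rad per m, pressed in is more)
- cobek: wide clay mortar, 196 mm dia, 50 mm high, origin under its middle; leave alone
- pestle: short dark wooden pestle lying on the bench, 134 mm long, origin on its axis at the thick end, x along it; leave alone
- spoon: steel serving spoon lying flat just beyond the stand, 210 mm long; leave alone
- dish_a: white ceramic sauce dish, 80 mm dia, 26 mm high, just beyond the stand near the spoon; leave alone
- dish_b: like dish_a, further to the left; leave alone
- jar: closed glass jar with a green screw lid, 68 mm dia, 105 mm high, on the bamboo turntable; leave alone
- handle_a (a point): point on the axis of the pin's +y handle, 122 mm from its middle, the place to take it; the handle (24 mm dia) sticks out 55 mm beyond the V-block there, with free room for fingers at its sides and below
- handle_b (a point): the same on the pin's -y handle

How it is judged:
By the outcome, as a careful person would: the job done as asked, in the order asked, and still so for the second after the job is handed in, with the robot touching nothing.
It also fails if it takes over 72 s, if anything falls off the work surface, if the arm or the gripper's body presses on something with over 40 N, if the wrist force passes 120 N, or if a joint passes its speed limit or range.

## Working session

There is one attempt and no reset: what is moved stays moved. The work goes in short steps, Python scripts to look and compute and a shell command to move; the robot and the scene stay as the last step left them, time stands still between calls to the robot, and variables do not carry over. Pictures are saved under pics/ and viewed, at most 10 in all, crops included, and the job is handed in when it is done.

```bash
ls; mkdir -p pics; python3 - <<'E'
from cell import robot
import cv2,numpy as np
np.set_printoptions(precision=4,suppress=True)
for n in("side","top"):
    d=robot.read_camera(n);cv2.imwrite(f"pics/{n}0.png",d["image"][:,:,::-1]);print(n,d["fx"],d["fy"],d["cx"],d["cy"],d["pose"])
o=robot.observe();print(o)
E
```

```text
cell.py
drive.py
pics
side 359.1443123298699 359.1443123298699 258.704051803993 191.4562630222927 [[ 0.697  -0.5142  0.4998 -0.0686]
 [-0.7171 -0.5063  0.479  -0.6081]
 [ 0.0067 -0.6922 -0.7216  1.0613]
 [ 0.      0.      0.      1.    ]]
top 445.1874852805402 445.1874852805402 254.84658715637983 190.75892368907907 [[-0.0176 -0.9813  0.1915  0.2836]
 [-0.9998  0.0173 -0.003   0.0113]
 [-0.0004 -0.1915 -0.9815  1.5194]
 [ 0.      0.      0.      1.    ]]
{'time': 0.1, 'qpos': array([ 1.146 ,  0.3427,  1.5249, -0.    ,  1.2754, -0.146 ]), 'qvel': array([-0.0002, -0.0032, -0.0021,  0.0015,  0.0004,  0.0001]), 'joint_efforts': array([  0.0022, -43.1997, -24.4698,   0.0719,   0.0526,  -0.0001]), 'tool_pos': array([0.1444, 0.5046, 0.4041]), 'tool_rot': array([-3.1402, -0.0002,  2.8628]), 'contact_force': array([-0.284 , -0.543 , -0.3573]), 'torque': array([ 0.009 ,  0.0138, -0.0403]), 'grip_force': 0.0, 'opening': 0.09165530887057263}
```

View pics/side0.png

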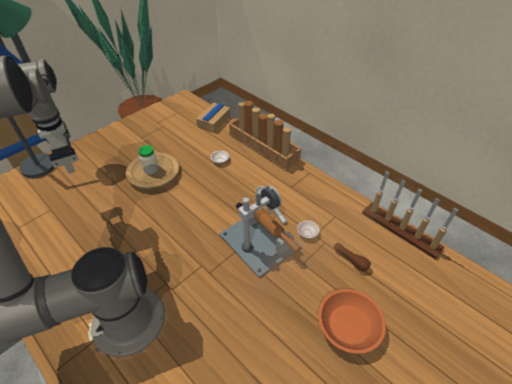

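View pics/top0.png

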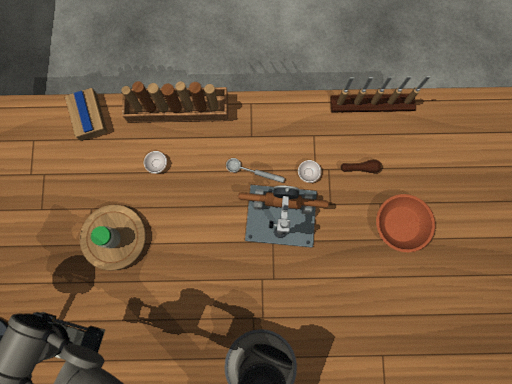

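Side: stand around (262,235), post/dial near (255-285,195-215). Top: stand base (247-317, 185-247), pin along y at row ~200. Closer crops are needed.

```bash
python3 - <<'E'
import cv2,numpy as np
a=cv2.imread("pics/top0.png")[178:253,232:342];b=cv2.imread("pics/side0.png")[175:280,210:310]
cv2.imwrite("pics/c0.png",cv2.resize(a,None,fx=7,fy=7,interpolation=2));cv2.imwrite("pics/c1.png",cv2.resize(b,None,fx=5.5,fy=5.5,interpolation=2))
E
```

```text
(no output)
```

View pics/c0.png

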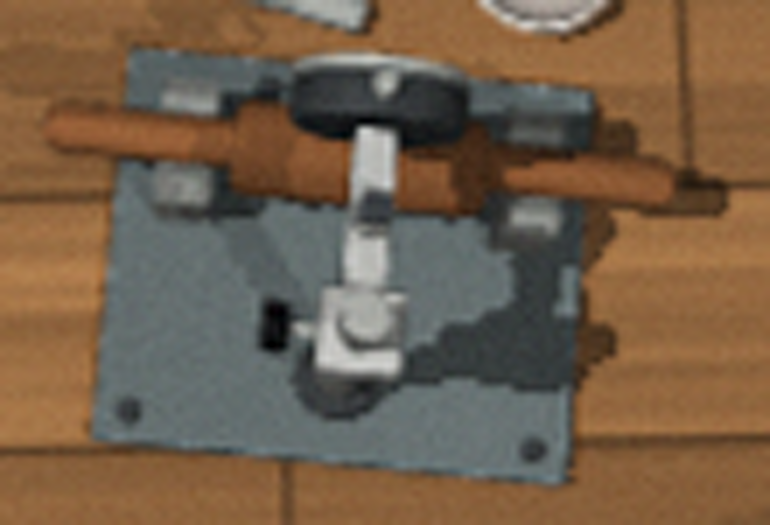

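View pics/c1.png

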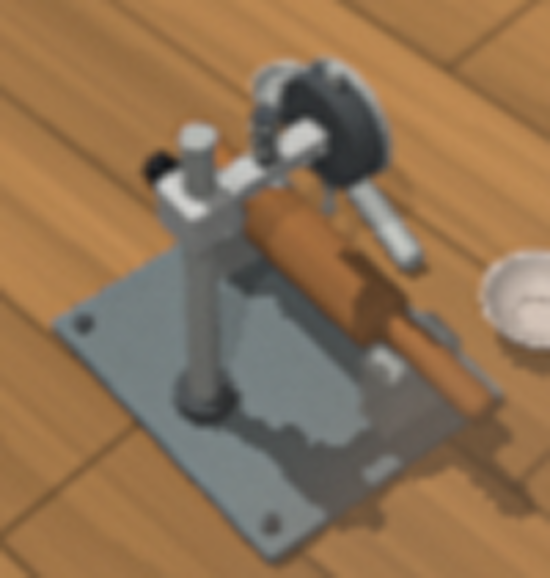

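Top crop: base corners (133,50),(592,90),(565,483),(92,438), column top (365,318), pin ends (50,128),(675,183). Side crop: base corners (55,322),(272,560), column top (198,133), pin −y end (485,395). Fit the stand's pose from these.

```bash
cat >h.py <<'E'
import numpy as np,cv2
from cell import robot
np.set_printoptions(precision=4,suppress=True)
K=dict(side=(359.144,258.704,191.456,np.array([[0.697,-0.5142,0.4998,-0.0686],[-0.7171,-0.5063,0.479,-0.6081],[0.0067,-0.6922,-0.7216,1.0613]])),
top=(445.187,254.847,190.759,np.array([[-0.0176,-0.9813,0.1915,0.2836],[-0.9998,0.0173,-0.003,0.0113],[-0.0004,-0.1915,-0.9815,1.5194]])))
def proj(c,P):
    f,cx,cy,T=K[c];q=(np.asarray(P)-T[:,3])@T[:,:3];return np.stack([f*q[...,0]/q[...,2]+cx,f*q[...,1]/q[...,2]+cy],-1)
E
python3 - <<'E'
from h import *
from scipy.optimize import least_squares
t=(np.array([[133,50],[592,90],[565,483],[92,438],[365,318],[50,128],[675,183]])+.5)/7-.5+[232,178]
s=(np.array([[55,322],[272,560],[198,133],[485,395]])+.5)/5.5-.5+[210,175]
def res(p):
    x,y,a,b=p
    L=np.array([[b+.195,.115,.012],[b+.195,-.115,.012],[b,-.115,.012],[b,.115,.012],[-.1,0,.262],[0,.15,.075],[0,-.15,.075]])
    R=np.array([[np.cos(a),-np.sin(a),0],[np.sin(a),np.cos(a),0],[0,0,1]])
    W=L@R.T+[x,y,0]
    return np.r_[(proj("top",W)-t).ravel(),(proj("side",W[[3,2,4,6]])-s).ravel()]
r=least_squares(res,[.5,0,0,-.13],loss="soft_l1");print(r.x,res(r.x).reshape(-1,2))
x,y,a,b=r.x;R=np.array([[np.cos(a),-np.sin(a)],[np.sin(a),np.cos(a)]])
for n,l in dict(post=[-.052,0],ha=[0,.122],hb=[0,-.122]).items(): print(n,R@l+[x,y])
print(robot.read_camera("wrist")["pose"],{k:v for k,v in robot.read_camera("wrist").items() if k in("fx","cx","cy")})
from scipy.spatial.transform import Rotation as Ro
o=robot.observe();M=np.eye(4);M[:3,:3]=Ro.from_euler("xyz",o["tool_rot"]).as_matrix();M[:3,3]=o["tool_pos"]
print(np.linalg.inv(M)@robot.read_camera("wrist")["pose"])
E
```

```text
[ 0.5335 -0.0844 -0.1111 -0.1399] [[-0.7839 -0.4929]
 [-0.004  -0.1199]
 [-0.0326  0.321 ]
 [-0.4428  0.3537]
 [ 0.1764  0.0373]
 [-1.3035 -0.2644]
 [ 0.2264  0.257 ]
 [-0.4306 -0.2866]
 [ 0.3014 -0.2705]
 [ 0.374   0.6257]
 [ 1.2262  3.282 ]]
post [ 0.4819 -0.0786]
ha [0.5471 0.0369]
hb [ 0.52   -0.2056]
[[ 0.2756  0.9162  0.291   0.0653]
 [ 0.9613 -0.2619 -0.0858  0.5264]
 [-0.0024  0.3034 -0.9529  0.3853]
 [ 0.      0.      0.      1.    ]] {'fx': 297.3186396354542, 'cx': 256.23571675029046, 'cy': 190.04707024196685}
[[-0.0004 -0.9528 -0.3036  0.082 ]
 [ 1.     -0.0001 -0.0011 -0.0008]
 [ 0.0011 -0.3036  0.9528  0.0189]
 [ 0.      0.      0.      1.    ]]
```

```bash
python3 - <<'E'
from h import *
for z in(.19,.2,.21,.22,.23,.24): print(z,(proj("side",[.4819,-.0786,z])-[210,175])*5.5,(proj("top",[.4819,-.0786,z])-[232,178])*7)
E
R='[0,0,-0.01,0,0,0.1238]'; 
python3 drive.py '[[0,0,-0.01,0,0,0.1238],[0,0,-0.01,0,0,0.1238],[0,0,-0.01,0,0,0.1238],[0,0,-0.01,0,0,0.1238],[0,0,-0.01,0,0,0.1238],[0,0,-0.01,0,0,0.1238],[0,0,0,0,0,0.1238],[0,0,0,0,0,0.1238]]' 0
python3 drive.py '[[0,0,0,0,0,0.1238],[0,0,0,0,0,0.1238],[0,0,0,0,0,0.1238],[0,0,0,0,0,0.1238],[0,0,0,0,0,0.1238],[0,0,0,0,0,0.1238],[0,0,0,0,0,0.1238],[0,0,0,0,0,0.1238]]'
python3 drive.py '[[0,0,0,0,0,0.1238],[0,0,0,0,0,0.1238],[0,0,0,0,0,0.1238],[0,0,0,0,0,0.1238],[0,0,0,0,0,0.1238],[0,0,0,0,0,0.1238],[0,0,0,0,0,0.1238],[0,0,0,0,0,0.1238]]'
A='python3 drive.py'
python3 drive.py '[[0.024,0.0318,0,0,0,0],[0.024,0.0318,0,0,0,0],[0.024,0.0318,0,0,0,0],[0.024,0.0318,0,0,0,0],[0.024,0.0318,0,0,0,0],[0.024,0.0318,0,0,0,0],[0.024,0.0318,0,0,0,0],[0.024,0.0318,0,0,0,0]]' | grep pos
python3 drive.py '[[0.024,0.0318,0,0,0,0],[0.024,0.0318,0,0,0,0],[0.024,0.0318,0,0,0,0],[0.024,0.0318,0,0,0,0],[0.024,0.0318,0,0,0,0],[0.024,0.0318,0,0,0,0],[0.024,0.0318,0,0,0,0],[0.024,0.0318,0,0,0,0]]' | grep pos
python3 drive.py '[[0.0233,0.0318,0,0,0,0],[0,0,0,0,0,0]]'
python3 - <<'E'
from h import *
d=robot.read_camera("wrist");cv2.imwrite("pics/w1.png",d["image"][:,:,::-1])
E
```

```text
tool_pos: [0.3081, 0.2293, 0.4649]
tool_pos: [0.4717, -0.0447, 0.4647]
time: 3.75
tool_pos: [0.4933, -0.082, 0.4637]
tool_rot: [3.14, -0.001, -0.113]
contact_force: [-1.0, -0.2, -1.1]
opening: 0.0007
grip_force: 0.0
```

View pics/w1.png

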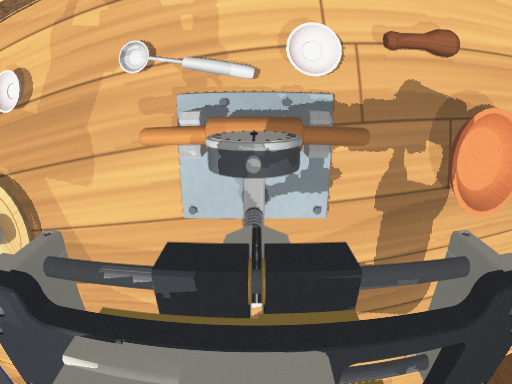

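Dial visible at (254,143), pin level at row 135, post right under the fingertips at (254,215). Descend to the post.

```bash

python3 drive.py '[[-0.007,0,0.008,0,0,0],[0,0,0.008,0,0,0],[0,0,0.006,0,0,0],[0,0,0,0,0,0]]' | egrep 'pos|force'
for i in 1 2 3 4 5 6; do python3 drive.py '[[0,0,0.003,0,0,0]]' | egrep 'pos|contact'; done
```

```text
tool_pos: [0.4835, -0.0752, 0.4414]
contact_force: [0.7, 0.0, -0.4]
grip_force: 0.0
tool_pos: [0.4839, -0.0754, 0.44]
contact_force: [-0.4, 0.3, 0.8]
tool_pos: [0.484, -0.0756, 0.4369]
contact_force: [-0.3, -0.7, 0.2]
tool_pos: [0.484, -0.0757, 0.4337]
contact_force: [-0.8, 0.7, -0.8]
tool_pos: [0.484, -0.0758, 0.4306]
contact_force: [0.2, 0.0, -0.3]
tool_pos: [0.484, -0.0759, 0.4275]
contact_force: [0.9, -0.3, 0.0]
tool_pos: [0.4839, -0.0759, 0.4249]
contact_force: [-1.6, 1.0, 6.2]
```

```bash

python3 drive.py '[[0.004,0,0.004,0,0,0],[0,0,0.004,0,0,0],[0,0,0.004,0,0,0],[0,0,0.004,0,0,0],[0,0,0.004,0,0,0],[0,0,0.004,0,0,0],[0,0,0.003,0,0,0],[0,0,0,0,0,0]]' | egrep 'pos|force'
python3 - <<'E'
from h import *
d=robot.read_camera("wrist");im=d["image"][:,:,::-1];cv2.imwrite("pics/w2.png",cv2.resize(im[70:190,150:360],None,fx=3.8,fy=3.8,interpolation=2))
E
```

```text
tool_pos: [0.4877, -0.0764, 0.3977]
contact_force: [0.6, 0.4, 0.5]
grip_force: 0.1
```

View pics/w2.png

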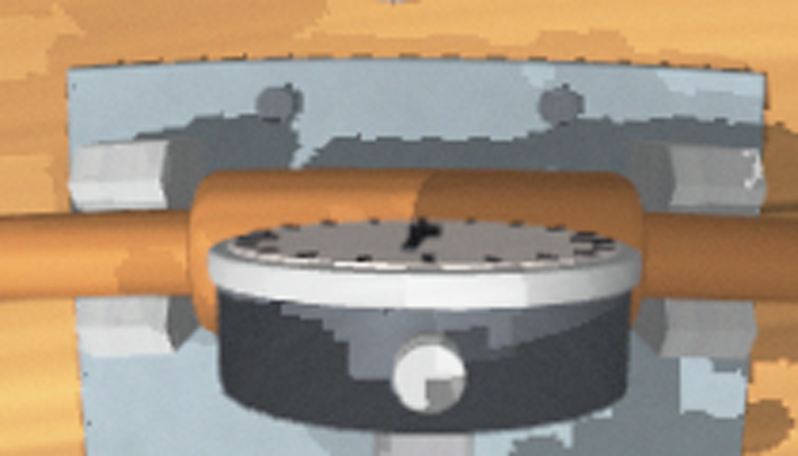

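The dial is too oblique from here (centre ~(425,240)), though the head is down ~28 mm. I'll lift off and take a look from the front.

```bash

python3 drive.py '[[0,0,-0.04,0,0,0],[0.038,0,0,0,0,0],[0.038,0,0,0,0,0],[0.038,0,0,0,0,0],[0.038,0,0,0,0,0],[0.038,0,0,0,0,0],[0.038,0,0,0,0,0],[0,0,0,0,-0.122,0]]' | egrep 'pos|rot'
python3 drive.py '[[0,0,0,0,-0.122,0],[0,0,0,0,-0.122,0],[0,0,0,0,-0.122,0],[0,0,0,0,-0.122,0],[0.02,0,0.03,0,0,0],[0.02,0,0.03,0,0,0],[0,0,0,0,0,0]]' | egrep 'pos|rot|contact'
python3 - <<'E'
from h import *
print(robot.observe()["qpos"])
d=robot.read_camera("wrist");im=d["image"][:,:,::-1];cv2.imwrite("pics/w3.png",im)
E
```

```text
tool_pos: [0.7179, -0.1015, 0.4354]
tool_rot: [-3.141, 0.12, -0.108]
tool_pos: [0.7128, -0.1009, 0.3556]
tool_rot: [-3.139, 0.625, -0.107]
contact_force: [-0.1, -0.0, -2.4]
[-0.233   0.9708  0.5816 -0.0885  2.2087  1.4153]
```

View pics/w3.png

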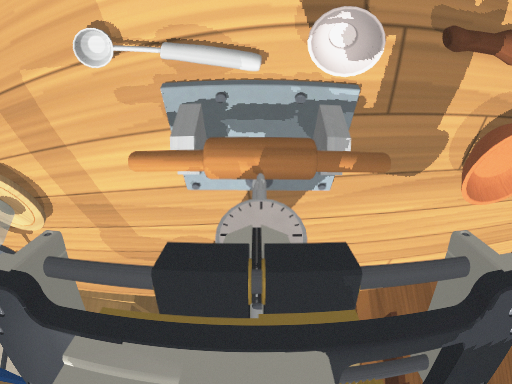

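The wrist view (upside down) shows the dial at (260,237), half hidden by fingers; shift back along tool −x.

```bash

python3 drive.py '[[-0.025,0,-0.01,0,0,0],[-0.025,0,-0.01,0,0,0],[0,0,0,0,0,0]]' | egrep 'pos|rot|contact'
cat >>h.py <<'E'
def dial(name,box,k):
    x0,y0,x1,y1=box;im=robot.read_camera("wrist")["image"][y0:y1,x0:x1,::-1]
    cv2.imwrite(f"pics/{name}.png",cv2.resize(im[::-1,::-1],None,fx=k,fy=k,interpolation=2))
E
python3 -c "
from h import *
dial('w4',(200,100,320,240),4)"
```

```text
tool_pos: [0.6821, -0.0975, 0.4199]
tool_rot: [3.14, 0.599, -0.11]
contact_force: [1.0, -0.4, 0.4]
```

View pics/w4.png

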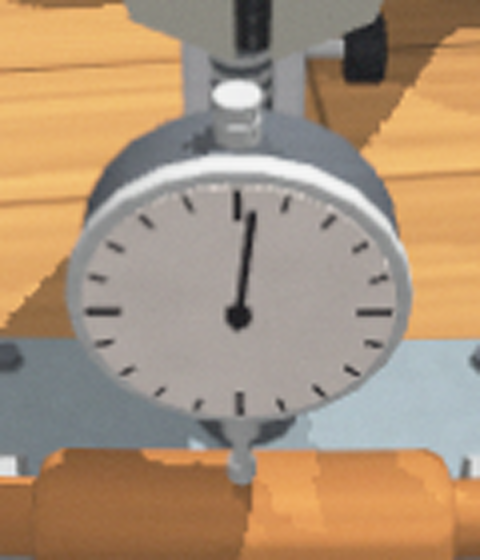

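The dial reads clearly: needle ~7° past 12, so the plunger is in ~0.4 mm. I'll write a needle reader in code, using the stand's frame.

```bash
cat >>h.py <<'E'
S0=np.array([.5335,-.0844,0]);c_,s_=np.cos(.1111),np.sin(.1111)
RS=np.array([[c_,s_,0],[-s_,c_,0],[0,0,1]])      # stand axes in world (columns)
XD=.028
def wproj(d,P):   # stand coords -> wrist pixels (equidistant)
    T=np.array(d["pose"]);q=(np.asarray(P)@RS.T+S0-T[:3,3])@T[:3,:3]
    th=np.arctan2(np.hypot(q[...,0],q[...,1]),q[...,2]);ph=np.arctan2(q[...,1],q[...,0])
    return np.stack([d["cx"]+d["fx"]*th*np.cos(ph),d["cy"]+d["fx"]*th*np.sin(ph)],-1)
def needle(zc0=.172,save=None):
    d=robot.read_camera("wrist");im=np.ascontiguousarray(d["image"])
    # rectify the plane x=XD: 0.2 mm/px, cols +y left->... as seen from +x: right = +y
    n=500;yy,zz=np.meshgrid((np.arange(n)-n/2)*.0003,zc0-(np.arange(n)-n/2)*.0003)
    uv=wproj(d,np.stack([np.full_like(yy,XD),yy,zz],-1)).astype(np.float32)
    r=cv2.remap(im,uv[...,0],uv[...,1],cv2.INTER_CUBIC)
    if save: cv2.imwrite(f"pics/{save}.png",r[:,:,::-1])
    return r
E
python3 - <<'E'
from h import *
r=needle(save="r4")
h=cv2.cvtColor(r,cv2.COLOR_RGB2HSV);m=((h[...,1]<60)&(h[...,2]>110)).astype(np.uint8)
n,l,s,c=cv2.connectedComponentsWithStats(m);
for i in np.argsort(-s[1:,4])[:4]+1:print(s[i],c[i],r[l==i].mean(0))
E
```

```text
[    0     0   500   389 93834] [251.6694 231.4864] [157.7184 159.5017 160.0036]
[ 33 498  27   2  44] [ 46.0682 498.5227] [112.1136  98.8182  89.4773]
[460 498  26   2  28] [471.9286 498.9286] [147.3929 132.1429 119.9643]
[441 499   5   1   5] [443. 499.] [112.   96.8  87.2]
```

View pics/r4.png

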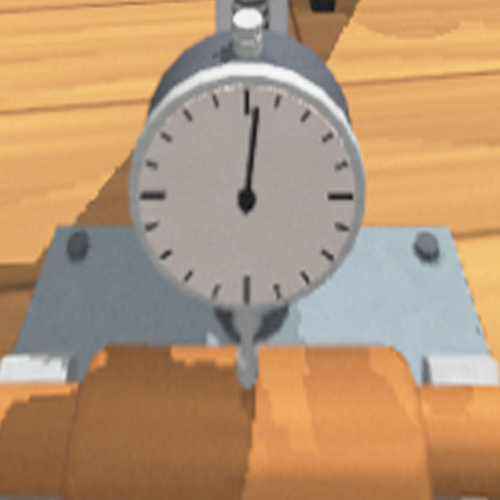

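Rectified dial is clean: hub (246,200), needle tip (256,107), so ~6°. Automate that, then lower the gauge by 9.5 mm more.

```bash
cat >>h.py <<'E'
def read(save=None):
    r=needle(save=save);g=cv2.cvtColor(r,cv2.COLOR_RGB2GRAY)
    dk=(g<90).astype(np.uint8);a=r.astype(int)
    face=((a.min(2)>140)&(a.max(2)-a.min(2)<40)&(a[...,0]>=a[...,2]+3)).astype(np.uint8)
    e=cv2.erode(dk,np.ones((11,11)));n,l,s,c=cv2.connectedComponentsWithStats(e)
    near=[(sum(face[int(y)-40:int(y)+40:8,int(x)-40:int(x)+40:8].ravel()),x,y) for x,y in c[1:]]
    _,hx,hy=max(near);ys,xs=np.nonzero(dk);dx,dy=xs-hx,hy-ys;R=np.hypot(dx,dy);k=(R>25)&(R<72)
    ang=np.arctan2(dx[k].mean(),dy[k].mean())%(2*np.pi)
    print("hub",round(hx),round(hy),"n",k.sum(),"coh",np.hypot((dx/R)[k].mean(),(dy/R)[k].mean()).round(3),"deg",np.degrees(ang).round(1),"plunger mm",(ang/.31416).round(2))
E
python3 -c "
from h import *
read('r5')"
python3 drive.py '[[-0.02,0,-0.035,0,0,0],[-0.02,0,-0.035,0,0.122,0],[0,0,0,0,0.122,0],[0,0,0,0,0.122,0],[0,0,0,0,0.122,0],[0,0,0,0,0.112,0],[0,0,0,0,0,0]]' | egrep 'pos|rot'
```

```text
hub 246 200 n 247 coh 0.999 deg 6.2 plunger mm 0.35
tool_pos: [0.6904, -0.0984, 0.4922]
tool_rot: [3.141, 0.004, -0.108]
```

```bash

python3 drive.py '[[-0.0343,0,0,0,0,0],[-0.0343,0,0,0,0,0],[-0.0343,0,0,0,0,0],[-0.0343,0,0,0,0,0],[-0.0343,0,0,0,0,0],[-0.0343,0,0,0,0,0],[0,0,0.02,0,0,0],[0,0,0.03,0,0,0]]' | egrep 'pos|rot'
python3 drive.py '[[0,0,0.03,0,0,0],[0,0,0.01,0,0,0],[0,0,0.005,0,0,0],[0,0,0.004,0,0,0],[0,0,0.003,0,0,0],[0,0,0,0,0,0]]' | egrep 'pos|contact'
```

```text
tool_pos: [0.4853, -0.0763, 0.4462]
tool_rot: [3.14, 0.007, -0.108]
tool_pos: [0.4857, -0.0763, 0.3916]
contact_force: [0.1, -0.3, -0.3]
```

```bash

python3 drive.py '[[0,0,0.0036,0,0,0],[0,0,0,0,0,0]]' | egrep 'pos|contact'
python3 drive.py '[[0,0,-0.04,0,0,0],[0.0333,0,0,0,0,0],[0.0333,0,0,0,0,0],[0.0333,0,0,0,0,0],[0.0333,0,0,0,-0.12,0],[0.0333,0,0,0,-0.12,0],[0.0333,0,0,0,-0.12,0],[0,0,0,0,-0.12,0]]' | egrep 'pos'
python3 drive.py '[[0,0,0,0,-0.12,0],[0,0,0,0,0,0]]' | egrep 'pos|rot|time'
python3 -c "
from h import *
read('r6')"
```

```text
tool_pos: [0.4858, -0.0763, 0.3883]
contact_force: [-1.7, 0.7, 1.9]
tool_pos: [0.6862, -0.0981, 0.4084]
time: 9.8
tool_pos: [0.6838, -0.0978, 0.4103]
tool_rot: [-3.141, 0.617, -0.108]
hub 246 230 n 241 coh 0.999 deg 173.9 plunger mm 9.66
```

```bash

python3 drive.py '[[0,0,-0.03,0,0.123,0],[0,0,-0.03,0,0.123,0],[0,0,0,0,0.123,0],[0,0,0,0,0.123,0],[0,0,0,0,0.123,0],[0,0,0,0,0,-0.121],[0,0,0,0,0,-0.121],[0,0,0,0,0,-0.121]]' 0.06 | egrep 'pos|rot'
python3 drive.py '[[0,0,0,0,0,-0.121],[0,0,0,0,0,-0.121],[0,0,0,0,0,-0.121],[0,0,0,0,0,-0.121],[0,0,0,0,0,-0.121],[0,0,0,0,0,-0.121],[0,0,0,0,0,-0.121],[0,0,0,0,0,-0.121]]' | egrep 'pos|rot'
python3 drive.py '[[0,0,0,0,0,-0.121],[0,0,0,0,0,-0.121],[0,0,0,0,0,0]]' | egrep 'pos|rot|opening'
python3 - <<'E'
from h import *
from scipy.spatial.transform import Rotation as Ro
o=robot.observe();M=Ro.from_euler("xyz",o["tool_rot"]).as_matrix()
print(M.T@(np.array([.5471,.0369,.36])-o["tool_pos"]),o["qpos"])
E
```

```text
tool_pos: [0.7122, -0.1008, 0.4678]
tool_rot: [3.136, -0.014, 0.26]
tool_pos: [0.7126, -0.1008, 0.4673]
tool_rot: [3.127, -0.003, 1.228]
tool_pos: [0.7126, -0.1009, 0.4671]
tool_rot: [3.127, 0.0, 1.469]
opening: 0.0601
[ 0.1202 -0.1802  0.1046] [-0.2473  0.7132  0.7318  0.0018  1.6826 -0.1449]
```

```bash
cat >>h.py <<'E'
from scipy.spatial.transform import Rotation as Ro
def to(P=(.5471,.0369,.075)):
    o=robot.observe();M=Ro.from_euler("xyz",o["tool_rot"]).as_matrix()
    zt=M[:,2]@RS;print("t",o["time"].__round__(2),"grasp->handle, tool axes:",M.T@(np.array(P)-o["tool_pos"]-.159*M[:,2]),"zt stand",zt,"tilt",np.degrees(np.arctan2(-zt[0],-zt[2])).round(1),"q",o["qpos"])
E
python3 drive.py '[[0.02,-0.03,0,0,0,0],[0.02,-0.03,0,0,0,0],[0.02,-0.03,0,0,0,0],[0.02,-0.03,0,0,0,0],[0.02,-0.03,0,-0.1,0,0],[0.02,-0.03,0,-0.1,0,0],[0,0,0,-0.1,0,0],[0,0,0,-0.1,0,0]]' | egrep 'pos|rot'
python3 drive.py '[[0,0,0,0,0,0]]' | egrep 'pos|rot'
python3 -c "
from h import *
to()"
```

```text
tool_pos: [0.5448, 0.0389, 0.4626]
tool_rot: [2.723, -0.003, 1.463]
tool_pos: [0.5453, 0.0382, 0.4626]
tool_rot: [2.724, -0.002, 1.462]
t 12.18 grasp->handle, tool axes: [-0.002  -0.1553  0.1961] zt stand [ 0.4054  0.0031 -0.9142] tilt -23.9 q [-0.0664  0.245   1.5323 -0.0185  0.9472  0.0502]
```

```bash

python3 drive.py '[[0,-0.031,0.02,0,0,0],[0,-0.031,0.02,0,0,0],[0,-0.031,0.02,0,0,0],[0,-0.031,0.02,0,0,0],[-0.002,-0.031,0.02,0,0,0],[0,0,0.03,0,0,0],[0,0,0.03,0,0,0],[0,0,0,0,0,0]]' | egrep 'pos|rot|contact'
python3 -c "
from h import *
to()"
```

```text
tool_pos: [0.4687, 0.0432, 0.2482]
tool_rot: [2.741, -0.001, 1.461]
contact_force: [-0.2, 0.2, 0.1]
t 12.85 grasp->handle, tool axes: [0.0021 0.0049 0.0311] zt stand [ 0.3895  0.0013 -0.921 ] tilt -22.9 q [-0.0662  0.3891  2.0232 -0.05    0.3299  0.0881]
```

```bash

python3 drive.py '[[0.002,0.005,0.0155,0,0,0],[0,0,0.0155,0,0,0],[0,0,0,0,0,0],[0,0,0,0,0,0]]' | egrep 'contact'
python3 -c "
from h import *
to()"
python3 drive.py '[[0,0,0,0,0,0],[0,0,0,0,0,0],[0,0,0,0,0,0],[0,0,0,0,0,0],[0,0,0,0,0,0],[0,0,0,0,0,0],[0,0,0,0,0,0]]' 0.018 4
python3 -c "
from h import *
to();print(robot.observe()['torque'],robot.observe()['opening'])"
```

```text
contact_force: [0.1, 0.8, -0.3]
t 13.18 grasp->handle, tool axes: [-0.0004 -0.004   0.0051] zt stand [ 0.3949  0.0016 -0.9187] tilt -23.3 q [-0.062   0.4525  1.998  -0.0631  0.2861  0.103 ]
time: 13.77
tool_pos: [0.4837, 0.0444, 0.2256]
tool_rot: [2.743, 0.0, 1.465]
contact_force: [-10.5, 1.2, 2.8]
opening: 0.0254
grip_force: 4.0
t 13.77 grasp->handle, tool axes: [-0.0007  0.0003  0.0045] zt stand [ 0.3882  0.0015 -0.9216] tilt -22.8 q [-0.0611  0.4531  2.0034 -0.0633  0.2873  0.102 ]
[ 0.1424  1.637  -0.0322] 0.025390062977732785
```

```bash

python3 drive.py '[[0,-0.003,0,0,0,0],[0,0,0,0,0,0]]' | egrep 'pos|contact|open'
python3 drive.py '[[0,-0.002,0,0,0,0],[0,0,0,0,0,0]]' | egrep 'pos|contact|open'
python3 -c "
from h import *
to()"
```

```text
tool_pos: [0.4832, 0.0446, 0.2262]
contact_force: [-5.8, 1.0, -0.3]
opening: 0.024
tool_pos: [0.483, 0.0447, 0.2267]
contact_force: [-0.4, -1.8, -2.9]
opening: 0.024
t 14.1 grasp->handle, tool axes: [-0.0008 -0.0002  0.0059] zt stand [ 0.393   0.0014 -0.9196] tilt -23.1 q [-0.0606  0.4496  2.0063 -0.0663  0.2828  0.1059]
```

```bash

python3 drive.py '[[0,0,0,0,0,0],[0,0.0099,0.0003,0.06,0,0],[0,0.0099,0.0003,0.06,0,0],[0,0.0099,0.0003,0.06,0,0]]' - 10 | egrep 'contact|open'
python3 drive.py '[[0,0.0099,0.0003,0.06,0,0],[0,0.0099,0.0003,0.06,0,0],[0,0.0099,0.0003,0.06,0,0],[0,0.0099,0.0003,0.06,0,0],[0,0,0,0,0,0]]' | egrep 'contact|open'
python3 -c "
from h import *
to()"
```

```text
contact_force: [-1.6, -0.3, -3.1]
opening: 0.024
contact_force: [-4.8, 0.9, 7.3]
opening: 0.0236
t 14.85 grasp->handle, tool axes: [-0.0011 -0.0009  0.0062] zt stand [-0.0193  0.     -0.9998] tilt 1.1 q [-0.0709  0.5769  1.6448  0.001   0.9392  0.0354]
```

```bash

python3 drive.py '[[0,-0.002,-0.003,0,0,0],[0,0.0099,0.0003,0.06,0,0],[0,0.0099,0.0003,0.06,0,0],[0,0.0099,0.0003,0.06,0,0],[0,0.0099,0.0003,0.06,0,0],[0,0,0,0,0,0]]' | egrep 'contact|open'
python3 -c "
from h import *
to()"
```

```text
contact_force: [0.6, 1.3, -1.9]
opening: 0.0236
t 15.35 grasp->handle, tool axes: [-0.0009  0.0009  0.0082] zt stand [-0.253  -0.0014 -0.9675] tilt 14.7 q [-0.0751  0.6906  1.439   0.0081  1.2677  0.0281]
```

```bash

python3 drive.py '[[0,0.0099,0.0013,0.06,0,0],[0,0.0099,0.0003,0.06,0,0],[0,0.0099,0.0003,0.06,0,0],[0,0.0099,0.0003,0.06,0,0],[0,0,0,0,0,0]]' | egrep 'contact|open'
python3 drive.py '[[0,0.0099,0.0003,0.06,0,0],[0,0.0099,0.0003,0.06,0,0],[0,0.0099,0.0003,0.06,0,0],[0,0.0099,0.0003,0.06,0,0],[0,0,0,0,0,0]]' | egrep 'contact|open'
python3 -c "
from h import *
to()"
```

```text
contact_force: [-0.5, 0.5, -2.8]
opening: 0.0236
contact_force: [0.4, -0.6, -2.3]
opening: 0.0233
t 16.18 grasp->handle, tool axes: [-0.0009  0.0015  0.0046] zt stand [-0.6719 -0.0035 -0.7407] tilt 42.2 q [-0.0803  0.9825  1.0255  0.018   1.87    0.0249]
```

```bash
cat >>h.py <<'E'
def view(P=(.195,-.035,.372)):
    o=robot.observe();M=Ro.from_euler("xyz",o["tool_rot"]).as_matrix()
    print("t",o["time"].__round__(2),"to view, tool axes:",M.T@(RS@np.array(P)+S0-o["tool_pos"]))
E
python3 drive.py '[[0,0.0005,0.0007,0,0,0],[0,0,0,0,0,0],[0,0,0,0,0,0]]' 0.06 | egrep 'contact|open'
python3 drive.py '[[0,0,-0.02,0,0,0],[0,0,-0.04,0,0,0],[0,0,-0.04,0,0,0],[0,0,-0.04,0,0,0],[0,0,0,0,0,0]]' | egrep 'contact|open'
python3 -c "
from h import *
to();view()"
```

```text
contact_force: [-0.0, -0.3, -0.0]
opening: 0.039
contact_force: [-0.1, -0.2, 1.4]
opening: 0.06
t 16.85 grasp->handle, tool axes: [-0.0008 -0.0005  0.1453] zt stand [-0.658  -0.0028 -0.753 ] tilt 41.1 q [-0.0835  1.1135  0.4327  0.0208  2.3133  0.0318]
t 16.85 to view, tool axes: [-0.1587 -0.0496 -0.0472]
```

```bash

python3 drive.py '[[0,-0.025,-0.024,0,0,0],[0,-0.025,-0.024,0,0,0],[-0.04,0,0,0,0,0],[-0.04,0,0,0,0,0],[-0.04,0,0,0,0,0],[-0.04,0,0,0,0,0],[0,0,0,0,0,0]]' | egrep 'pos|rot|contact'
python3 -c "
from h import *
to();view();read('r7')"
```

```text
tool_pos: [0.7205, -0.1499, 0.3654]
tool_rot: [-2.407, 0.003, 1.456]
contact_force: [0.5, 0.0, -0.3]
t 17.43 grasp->handle, tool axes: [0.1666 0.0506 0.1859] zt stand [-0.6703  0.0001 -0.7421] tilt 42.1 q [-0.2867  1.0676  0.3752 -0.1777  2.4178 -0.2598]
t 17.43 to view, tool axes: [ 0.0093 -0.0031 -0.0062]
hub 256 223 n 309 coh 0.999 deg 220.9 plunger mm 12.27
```

```bash

python3 drive.py '[[0.041,0,0,-0.113,0,0],[0.041,0,0,-0.113,0,0],[0.041,0,0,-0.113,0,0],[0.041,0,0,-0.113,0,0],[0,0,-0.02,-0.113,0,0],[0,0,-0.02,-0.113,0,0],[0,0,-0.02,-0.113,0,0],[0,-0.04,0,-0.113,0,0]]' | egrep 'pos|rot'
python3 drive.py '[[0,-0.04,0,-0.113,0,0],[0,-0.04,0,-0.113,0,0],[0,-0.04,0,0,0,0],[0,0,0,0,0,0]]' | egrep 'pos|rot'
python3 -c "
from h import *
to()"
```

```text
tool_pos: [0.7249, 0.0248, 0.4281]
tool_rot: [2.986, -0.001, 1.466]
tool_pos: [0.6118, 0.0371, 0.3919]
tool_rot: [2.841, 0.001, 1.466]
t 18.48 grasp->handle, tool axes: [-0.0067 -0.1553  0.1247] zt stand [ 0.2959  0.0014 -0.9552] tilt -17.2 q [-0.0614  0.4433  1.4213 -0.016   0.9769  0.0499]
```

```bash

python3 drive.py '[[-0.0013,-0.033,0.0,-0.1,0,0],[-0.0013,-0.034,0.015,0,0,0],[-0.0013,-0.034,0.015,0,0,0],[-0.0013,-0.034,0.015,0,0,0],[-0.0013,-0.034,0.015,0,0,0],[0,0,0,0,0,0]]' | egrep 'pos|rot'
python3 -c "
from h import *
to()"
```

```text
tool_pos: [0.4834, 0.0432, 0.272]
tool_rot: [2.739, 0.001, 1.465]
t 18.98 grasp->handle, tool axes: [ 0.0006 -0.0184  0.0473] zt stand [ 0.392   0.0014 -0.92  ] tilt -23.1 q [-0.0639  0.366   1.9628 -0.0428  0.4107  0.0774]
```

```bash

python3 drive.py '[[0,-0.0184,0,0,0,0],[0,0,0.02,0,0,0],[0,0,0.021,0,0,0],[0,0,0,0,0,0]]' | egrep 'pos|contact'
python3 -c "
from h import *
to()"
```

```text
tool_pos: [0.4911, 0.0422, 0.231]
contact_force: [-0.6, 0.1, 0.6]
t 19.32 grasp->handle, tool axes: [ 0.0007 -0.0118  0.0064] zt stand [ 0.4054  0.0016 -0.9142] tilt -23.9 q [-0.0649  0.4505  1.9874 -0.0604  0.2872  0.0959]
```

```bash

python3 drive.py '[[0,-0.007,0,0.04,0,0],[0,0,0,0,0,0]]' | egrep 'pos|contact'
python3 -c "
from h import *
to()"
```

```text
tool_pos: [0.484, 0.0429, 0.2302]
contact_force: [-0.6, -0.1, -0.1]
t 19.48 grasp->handle, tool axes: [0.0008 0.0017 0.0086] zt stand [ 0.3685  0.0014 -0.9296] tilt -21.6 q [-0.0649  0.4456  1.9913 -0.0486  0.3281  0.0845]
```

```bash

python3 drive.py '[[0,0.0018,0.002,0,0,0],[0,0,0,0,0,0],[0,0,0,0,0,0],[0,0,0,0,0,0],[0,0,0,0,0,0],[0,0,0,0,0,0],[0,0,0,0,0,0]]' 0.018 4 | egrep 'pos|contact|open'
python3 -c "
from h import *
to()"
```

```text
tool_pos: [0.4858, 0.0422, 0.2279]
contact_force: [-5.6, 1.6, 0.5]
opening: 0.0238
t 20.07 grasp->handle, tool axes: [0.0014 0.0012 0.0059] zt stand [ 0.3667  0.0007 -0.9303] tilt -21.5 q [-0.0661  0.4521  1.988  -0.0492  0.3267  0.0843]
```

```bash

python3 drive.py '[[0,-0.0023,0,0,0,0],[0,0,0,0,0,0],[0,0.0097,0,0.06,0,0],[0,0.0097,0,0.06,0,0],[0,0.0097,0,0.06,0,0],[0,0.0097,0,0.06,0,0],[0,0,0,0,0,0]]' - 10 | egrep 'pos|contact|open'
python3 -c "
from h import *
to()"
```

```text
tool_pos: [0.5238, 0.0379, 0.2393]
contact_force: [-0.7, -0.2, -1.5]
opening: 0.0239
t 20.65 grasp->handle, tool axes: [0.0016 0.     0.007 ] zt stand [ 0.1404  0.     -0.9901] tilt -8.1 q [-0.0723  0.5097  1.787  -0.0084  0.7042  0.0413]
```

```bash

python3 drive.py '[[0,0.0097,0,0.06,0,0],[0,0.0097,0,0.06,0,0],[0,0.0097,0,0.06,0,0],[0,0.0099,0.0003,0.06,0,0],[0,0.0099,0.0003,0.06,0,0],[0,0,0,0,0,0]]' - 10 | egrep 'pos|contact|open'
python3 -c "
from h import *
to()"
```

```text
tool_pos: [0.5714, 0.0328, 0.2383]
contact_force: [-0.7, -0.1, -1.9]
opening: 0.0234
t 21.15 grasp->handle, tool axes: [0.0016 0.0017 0.0062] zt stand [-0.159  -0.0013 -0.9873] tilt 9.1 q [-0.0776  0.6395  1.5303  0.0044  1.1314  0.0278]
```

```bash

python3 drive.py '[[0,0.0099,0.0011,0.06,0,0],[0,0.0099,0.0003,0.06,0,0],[0,0.0099,0.0003,0.06,0,0],[0,0.0099,0.0003,0.06,0,0],[0,0.0099,0.0003,0.06,0,0],[0,0,0,0,0,0]]' | egrep 'contact|open'
python3 drive.py '[[0,0.0099,0.0003,0.06,0,0],[0,0.0099,0.0003,0.06,0,0],[0,0.0099,0.0003,0.06,0,0],[0,0.0099,0.0003,0.06,0,0],[0,0,0,0,0,0]]' | egrep 'contact|open'
python3 -c "
from h import *
to()"
python3 drive.py '[[0,0.0005,0.0007,0,0,0],[0,0,0,0,0,0],[0,0,0,0,0,0]]' 0.06 | egrep 'contact|open'
python3 drive.py '[[0,0,-0.02,0,0,0],[0,0,-0.04,0,0,0],[0,0,-0.04,0,0,0],[0,0,-0.04,0,0,0],[0,-0.025,-0.024,0,0,0],[0,-0.025,-0.024,0,0,0],[0,0,0,0,0,0]]' | egrep 'contact|open'
python3 -c "
from h import *
to();view()"
```

```text
contact_force: [2.6, -0.9, 2.3]
opening: 0.0236
contact_force: [2.2, 0.3, 2.6]
opening: 0.0236
t 22.07 grasp->handle, tool axes: [0.0014 0.0013 0.0039] zt stand [-0.6436 -0.0029 -0.7654] tilt 40.1 q [-0.0834  0.9579  1.061   0.0154  1.8217  0.0225]
contact_force: [-0.6, -0.5, -0.1]
opening: 0.0388
contact_force: [-0.6, -0.5, 1.8]
opening: 0.0601
t 22.9 grasp->handle, tool axes: [0.0013 0.0532 0.194 ] zt stand [-0.6351 -0.0031 -0.7725] tilt 39.4 q [-0.0853  1.0207  0.4224  0.0194  2.3863  0.031 ]
t 22.9 to view, tool axes: [-0.1567  0.0147  0.0003]
```

```bash

python3 drive.py '[[-0.04,0,0,0,0,0],[-0.04,0,0,0,0,0],[-0.04,0,0,0,0,0],[-0.04,0,0,0,0,0],[0,0,0,0,0,0]]' | egrep 'pos'
python3 -c "
from h import *
to();view();read('r8')"
```

```text
tool_pos: [0.7109, -0.1511, 0.3735]
t 23.32 grasp->handle, tool axes: [0.169  0.0505 0.1877] zt stand [-0.6432 -0.0002 -0.7657] tilt 40.0 q [-0.2923  1.017   0.4537 -0.1646  2.3546 -0.2507]
t 23.32 to view, tool axes: [ 0.0117  0.0096 -0.0061]
hub 256 217 n 400 coh 0.998 deg 295.8 plunger mm 16.43
```

```bash
cat >fit.py <<'E'
import numpy as np,sys
from scipy.optimize import least_squares
a=np.radians(eval(sys.argv[1]));p=np.array(eval(sys.argv[2]))
for t in(-3,-1.5,1.5):
    r=least_squares(lambda v:v[1]+4*np.cos(a+v[0])-p,[t,13.5]);print(np.degrees(r.x[0]+a[-1]),r.x[1],r.fun)
E
python3 fit.py "[0,65.3,126.9]" "[9.66,12.27,16.43]"
python3 drive.py '[[0.041,0,0,-0.113,0,0],[0.041,0,0,-0.113,0,0],[0.041,0,0,-0.113,0,0],[0.041,0,0,-0.113,0,0],[0,0,-0.02,-0.113,0,0],[0,0,-0.02,-0.113,0,0],[0,0,-0.02,-0.113,0,0],[0,-0.04,0,-0.113,0,0]]' | egrep 'pos|rot'
python3 drive.py '[[0,-0.04,0,-0.113,0,0],[0,-0.04,0,-0.05,0,0],[0,-0.04,0,0,0,0],[0,0,0,0,0,0]]' | egrep 'pos|rot'
python3 -c "
from h import *
to()"
```

```text
-47.8217984092486 13.662454707904828 [ 0.01941563  0.06237487 -0.0817905 ]
-47.82179821648553 13.662454700175225 [ 0.01941563  0.06237487 -0.0817905 ]
312.17820101286554 13.662454732028607 [ 0.01941565  0.06237485 -0.0817905 ]
tool_pos: [0.7119, 0.0237, 0.4359]
tool_rot: [2.945, -0.0, 1.465]
tool_pos: [0.5918, 0.0367, 0.395]
tool_rot: [2.843, 0.001, 1.466]
t 24.37 grasp->handle, tool axes: [-0.0043 -0.1366  0.1338] zt stand [ 0.294   0.0012 -0.9558] tilt -17.1 q [-0.0642  0.4048  1.4736 -0.0153  0.9651  0.0473]
```

```bash

python3 drive.py '[[-0.001,-0.0335,0.02,0,0,0],[-0.001,-0.0335,0.023,0,0,0],[-0.001,-0.0335,0.023,0,0,0],[-0.001,-0.0335,0.023,0,0,0],[0,0,0,0,0,0]]' | egrep 'pos|rot'
python3 -c "
from h import *
to()"
```

```text
tool_pos: [0.4941, 0.0422, 0.268]
tool_rot: [2.844, 0.001, 1.465]
t 24.78 grasp->handle, tool axes: [ 0.0005 -0.0057  0.0412] zt stand [ 0.2936  0.0005 -0.9559] tilt -17.1 q [-0.0657  0.3993  1.8998 -0.0247  0.545   0.0592]
```

```bash

python3 drive.py '[[0,-0.0052,0.0,0,0,0],[0,0,0.0175,0,0,0],[0,0,0.0175,0,0,0],[0,0,0,0,0,0]]' | egrep 'contact'
python3 -c "
from h import *
to()"
python3 drive.py '[[0,0,0,0,0,0],[0,0,0,0,0,0],[0,0,0,0,0,0],[0,0,0,0,0,0],[0,0,0,0,0,0],[0,0,0,0,0,0],[0,0,0,0,0,0]]' 0.018 4 | egrep 'pos|contact|open'
python3 -c "
from h import *
to()"
```

```text
contact_force: [-0.7, -1.1, -0.3]
t 25.12 grasp->handle, tool axes: [ 0.0008 -0.0153  0.009 ] zt stand [ 0.3128  0.0008 -0.9498] tilt -18.2 q [-0.0677  0.4666  1.8952 -0.0287  0.462   0.0627]
tool_pos: [0.5069, 0.0404, 0.2403]
contact_force: [-8.3, 2.9, 0.0]
opening: 0.0459
t 25.7 grasp->handle, tool axes: [ 0.0009 -0.0126  0.0107] zt stand [ 0.3087  0.0007 -0.9512] tilt -18.0 q [-0.0677  0.4621  1.8989 -0.0282  0.4672  0.0625]
```

```bash

python3 drive.py '[[0,0,0,0,0,0],[0,0,0,0,0,0],[0,0,0,0,0,0]]' 0.06 | egrep 'pos|contact|open'
python3 drive.py '[[0,-0.014,0.002,0,0,0],[0,0,0,0,0,0]]' 0.06 | egrep 'pos|contact|open'
python3 -c "
from h import *
to()"
```

```text
tool_pos: [0.5092, 0.0399, 0.2414]
contact_force: [-0.3, -0.7, 0.2]
opening: 0.0587
tool_pos: [0.4949, 0.0413, 0.2338]
contact_force: [-0.9, 0.3, -0.2]
opening: 0.0598
t 26.12 grasp->handle, tool axes: [0.0014 0.0002 0.0082] zt stand [ 0.3123  0.0003 -0.95  ] tilt -18.2 q [-0.0674  0.4575  1.9375 -0.032   0.4295  0.0664]
```

```bash

python3 drive.py '[[0,-0.0005,0.002,0,0,0],[0,0,0,0,0,0],[0,0,0,0,0,0],[0,0,0,0,0,0],[0,0,0,0,0,0],[0,0,0,0,0,0]]' 0.018 4 | egrep 'pos|contact|open'
python3 -c "
from h import *
to()"
```

```text
tool_pos: [0.4955, 0.0412, 0.2315]
contact_force: [-9.4, 1.4, 2.1]
opening: 0.0251
t 26.62 grasp->handle, tool axes: [0.0014 0.0006 0.0058] zt stand [ 0.3106  0.0003 -0.9505] tilt -18.1 q [-0.0675  0.4626  1.937  -0.0321  0.4266  0.0667]
```

```bash

python3 drive.py '[[0,-0.004,0,0,0,0],[0,0,0,0,0,0]]' - 10 | egrep 'pos|contact|open'
python3 -c "
from h import *
to()"
python3 drive.py '[[0,0.0097,0,0.06,0,0],[0,0.0097,0,0.06,0,0],[0,0.0097,0,0.06,0,0],[0,0.0097,0,0.06,0,0],[0,0.0097,0,0.06,0,0],[0,0.0097,0,0.06,0,0],[0,0,0,0,0,0]]' - 10 | egrep 'pos|contact|open'
python3 -c "
from h import *
to()"
```

```text
tool_pos: [0.4932, 0.0414, 0.2311]
contact_force: [3.6, 0.1, -1.3]
opening: 0.0235
t 26.78 grasp->handle, tool axes: [0.0014 0.0017 0.0062] zt stand [ 0.3173  0.0005 -0.9483] tilt -18.5 q [-0.0674  0.4596  1.9461 -0.0332  0.4135  0.068 ]
tool_pos: [0.551, 0.0351, 0.2403]
contact_force: [5.0, -0.1, 4.4]
opening: 0.0238
t 27.37 grasp->handle, tool axes: [0.0015 0.0027 0.0064] zt stand [-0.0409 -0.0007 -0.9992] tilt 2.3 q [-0.0754  0.5805  1.6371  0.0009  0.9649  0.0319]
```

```bash

python3 drive.py '[[0,0.002,-0.0015,0,0,0],[0,0.0099,0.0003,0.06,0,0],[0,0.0099,0.0003,0.06,0,0],[0,0.0099,0.0003,0.06,0,0],[0,0.0099,0.0003,0.06,0,0],[0,0.0099,0.0003,0.06,0,0],[0,0.0099,0.0003,0.06,0,0],[0,0,0,0,0,0]]' | egrep 'contact|open'
python3 drive.py '[[0,0.0099,0.0003,0.06,0,0],[0,0.0099,0.0003,0.06,0,0],[0,0,0,0,0,0]]' | egrep 'contact|open'
python3 -c "
from h import *
to()"
```

```text
contact_force: [-0.1, 0.5, 1.4]
opening: 0.0235
contact_force: [0.6, 0.3, 0.2]
opening: 0.0234
t 28.28 grasp->handle, tool axes: [0.0014 0.0028 0.0053] zt stand [-0.4991 -0.0026 -0.8666] tilt 29.9 q [-0.0816  0.8439  1.2151  0.0121  1.605   0.0231]
```

```bash

python3 drive.py '[[0,0,0,0,0,0],[0,0,0,0,0,0],[0,0,0,0,0,0]]' 0.06 | egrep 'contact|open'
python3 drive.py '[[0,0,-0.02,0,0,0],[0,0,-0.04,0,0,0],[0,0,-0.04,0,0,0],[0,0,-0.04,0,0,0],[0,0,0,0.09,0,0],[0,0,0,0.09,0,0],[0,0,0,0,0,0]]' | egrep 'contact|open'
python3 -c "
from h import *
to();view()"
```

```text
contact_force: [0.2, 0.4, 0.0]
opening: 0.0392
contact_force: [0.1, -0.6, -0.9]
opening: 0.0597
t 29.12 grasp->handle, tool axes: [0.0015 0.0584 0.1404] zt stand [-0.6474 -0.0032 -0.7622] tilt 40.3 q [-0.0846  0.9343  0.7146  0.0172  2.1966  0.0281]
t 29.12 to view, tool axes: [-0.1566  0.0144 -0.0527]
```

```bash

python3 drive.py '[[0,0.006,-0.027,0,0,0],[0,0.006,-0.027,0,0,0],[-0.04,0,0,0,0,0],[-0.04,0,0,0,0,0],[-0.04,0,0,0,0,0],[-0.04,0,0,0,0,0],[0,0,0,0,0,0]]' | egrep 'pos'
python3 -c "
from h import *
to();read('r9')"
python3 fit.py "[0,65.3,126.9]" "[9.66,12.27,16.43]"|head -1
```

```text
tool_pos: [0.7181, -0.152, 0.3722]
t 29.7 grasp->handle, tool axes: [0.1692 0.044  0.1913] zt stand [-0.6433 -0.0005 -0.7656] tilt 40.0 q [-0.2907  1.0449  0.3976 -0.1685  2.3827 -0.2554]
hub 255 220 n 369 coh 0.999 deg 320.7 plunger mm 17.82
-47.8217984092486 13.662454707904828 [ 0.01941563  0.06237487 -0.0817905 ]
```

The needle now reads 17.8 mm, against a fitted maximum of 17.7. I'll cross-check the angle independently from the barrel's visible sideways offset against the handles.

```bash
cat >chk.py <<'E'
from h import *
d=robot.read_camera("wrist");im=np.ascontiguousarray(d["image"])
np.save("pics/f9.npy",im);np.save("pics/p9.npy",np.array(d["pose"]))
# virtual view: angle about the pin's axis direction vs y: cols y -.16..+.16 (0.4 mm), rows x offset on plane z=.075
yy,xx=np.meshgrid(np.arange(-.16,.16,.0004),np.arange(-.075,.075,.0003))
uv=wproj(d,np.stack([xx,yy,np.full_like(xx,.075)],-1)).astype(np.float32)
r=cv2.remap(im,uv[...,0],uv[...,1],cv2.INTER_CUBIC);cv2.imwrite("pics/chk.png",r[:,:,::-1])
C=(np.array(d["pose"])[:3,3]-S0)@RS;print("cam in stand",C)
E
python3 chk.py
```

```text
cam in stand [0.1785 0.0381 0.3579]
```

View pics/chk.png

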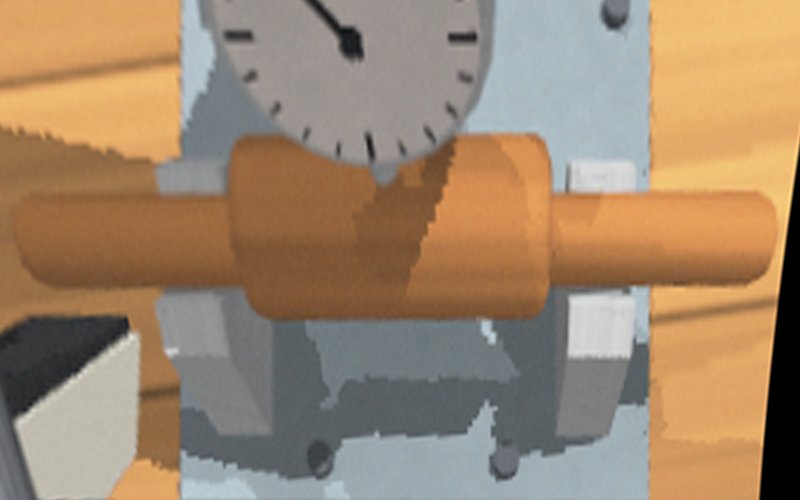

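Rectified view: barrel edges at rows ~133.5/319, handle edges ~193/288, hinting θ≈−11° (a bit short). Refine with subpixel edges.

```bash
cat >edge.py <<'E'
import numpy as np,cv2,sys
C=np.array(eval(sys.argv[1]));r=cv2.imread("pics/chk.png").astype(float)
s=(r[...,2]-r[...,0])/(r.max(2)+1)
def edge(c0,c1,a,b):   # rows a->b crossing grey->wood
    E=[]
    for c in range(c0,c1,3):
        p=s[min(a,b):max(a,b),c]; t=.3; w=p>t; i=np.nonzero(w[1:]!=w[:-1])[0]
        if len(i)==1: i=i[0]; E.append(min(a,b)+i+(t-p[i])/(p[i+1]-p[i]))
    return np.median(E),np.std(E),len(E)
def al(row): return np.degrees(np.arctan((C[0]-(-.075+.0003*row))/(C[2]-.075)))
B=[edge(*k) for k in((260,290,110,170),(500,530,110,170),(260,290,290,345),(500,530,290,345))]
H=[edge(*k) for k in((190,222,170,215),(575,625,170,215),(190,222,270,310),(575,625,270,310))]
print(np.round(B,2).tolist(),np.round(H,2).tolist())
b=al(np.array([x[0] for x in B]));h=al(np.array([x[0] for x in H]))
for n,i in(("left",[0,2]),("right",[1,3]),("both",[0,1,2,3])):
    bb,hh=b[i].mean(),h[i].mean();o=np.radians(bb-hh)*np.hypot(C[0],C[2]-.075)*1e3
    print(n,"bis",bb,hh,"offset mm",o,"theta",np.degrees(np.arccos(np.clip(o/4,-1,1)))-(90-hh))
E
python3 edge.py "[.1785,.0381,.3579]"
```

```text
[[134.77, 0.92, 10.0], [133.41, 0.33, 10.0], [319.07, 1.59, 10.0], [318.71, 0.36, 10.0]] [[194.31, 0.31, 11.0], [192.52, 0.23, 17.0], [286.73, 0.33, 11.0], [285.8, 0.24, 17.0]]
left bis 33.06750892630195 32.616274411480475 offset mm 2.63441602447447 theta -8.577218659800543
right bis 33.10223792456042 32.67401608445843 offset mm 2.5000624742567807 theta -6.009317739266372
both bis 33.084873425431184 32.64514524796945 offset mm 2.5672392493656253 theta -7.2817601595618555
```

```bash
python3 -c "
from cell import robot
print(robot.observe()['contact_force'],robot.hand_in())"
```

```text
the job is handed in; nothing more can be done
[-0.32278701 -0.09245141  0.38470183] None
```

The job is handed in: the pin's high side is under the gauge's plunger to within about 10°, with the plunger resting on it at about 17.8 mm of its 20 mm travel. I worked out the peak from a fit to readings on the rising side, without turning past it. The robot is clear of everything, and it touched only the gauge post and the pin.

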